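# Find the blind hole and gauge it

## Task

The aluminium spacer on the yellow rest has a blind hole in one of its two ends, and nobody noted which. Pick it up, try its ends from below against the pin that hangs from the green depth gauge to find the hole, turning the spacer over if need be, and finish while still holding it upright, hole up, over the pin, pushed up until the pin has bottomed in the hole and the sprung plunger is lifted about 6 mm. Never drive the plunger up to its stop, and leave the spare spacer on the grey rest and the other things on the bench alone.

Things in the scene. Friction and masses are not known exactly. Their poses are not given: they have to be found in the camera images.
- spacer_a: one of two look-alike spacers: square aluminium bar 32 x 64 x 32 mm, about 0.16 kg, origin at its centre, y along its 64 mm length. One end (not told which; it differs between the two) has a round blind hole on the axis, 14 mm wide, 24 mm deep, its bottom 8 mm from the origin; the other end is solid. Starts lying level, centred on top of a rest, length within 30 degrees of world y.
- spacer_b: one of two look-alike spacers: square aluminium bar 32 x 64 x 32 mm, about 0.16 kg, origin at its centre, y along its 64 mm length. One end (not told which; it differs between the two) has a round blind hole on the axis, 14 mm wide, 24 mm deep, its bottom 8 mm from the origin; the other end is solid. Starts lying level, centred on top of a rest, length within 30 degrees of world y.
- rest_yellow: yellow jack rest fixed to the bench: round foot 60 mm wide and 8 mm high, then an upright post 25 mm in diameter (narrower than a spacer), flat top 50 mm above the bench; origin under its centre on the bench, z up. It carries the spacer to be gauged (spacer_a or spacer_b).
- rest_grey: grey jack rest fixed to the bench: round foot 60 mm wide and 8 mm high, then an upright post 25 mm in diameter (narrower than a spacer), flat top 50 mm above the bench; origin under its centre on the bench, z up. It carries the spare spacer, which stays there.
- gauge: green depth gauge, fixed; origin on the bench straight below the pin, x from pin to column, z up. Foot 100 x 120 x 18 mm from x = 70 to 170 mm; column 24 mm thick at x = 115, 40 mm at the arm; arm 18 mm wide, 197 to 221 mm up, from column to over the pin, with a dial on top and a steel sleeve 18 mm thick round the pin, its lower end 188 mm up. Nothing stands below the pin.
- probe_tip (a point): lower end of the upright steel pin (8 mm in diameter) that hangs from the gauge's sleeve; at rest 100 mm above the bench, so 88 mm of pin are free below the sleeve. It rises with the plunger.
- plunger (a joint): lift of the sprung pin in m: 0 hanging free, stop at 0.015. It starts to lift at about 4 N and takes 0.35 N more per mm.
- hammer: bystander: hand hammer lying on the far left of the bench; origin under its middle, x axis from handle to head.
- wrench: bystander: steel spanner lying flat, on the right between robot and gauge; origin under its middle, x along its length.
- oil_can: bystander: round can with a blue label, 56 mm wide, 110 mm high, right of the gauge; origin under its centre.
- collar: bystander: brass ring 44 mm wide, 18 mm high, lying beyond the rests; origin under its centre.
- angle_iron: bystander: steel angle 120 x 30 x 30 mm lying beyond the rests on the left; origin under its middle, x along its length.
Not all that is in view belongs to the job. Leave any blue or brown look-alike of the spacer_a alone.

How it is judged (in metres and radians):
On the way:
1. the spacer has been lifted off the yellow rest by the fingers (((horizontal distance between spacer_b and rest_grey below 0.012 m and contact force between the fingers and spacer_a above 2 N and contact force between spacer_a and rest_yellow below 0.1 N and distance of spacer_a from where it was at the start of the episode above 0.03 m) or (horizontal distance between spacer_a and rest_grey below 0.012 m and contact force between the fingers and spacer_b above 2 N and contact force between spacer_b and rest_yellow below 0.1 N and distance of spacer_b from where it was at the start of the episode above 0.03 m))), for 0.1 s.
At the end, for the whole second after the job is handed in: Fingers hold the yellow rest's spacer (over 2 N), still, within 8 degrees of upright, the pin in its hole from above (tip within 14.5 mm of its centre, which only the hole allows), plunger lifted 2 to 11 mm; the spare within 12 mm of the grey rest's centre (((distance between probe_tip and spacer_a below 0.0145 m and angle between the y axis of spacer_a and the z axis of gauge, either way round below 0.14 rad and contact force between the fingers and spacer_a above 2 N and horizontal distance between spacer_a and rest_yellow above 0.06 m and linear speed of spacer_a below 0.02 m/s and horizontal distance between spacer_b and rest_grey below 0.012 m and height (world z) of spacer_b above 0.062 m and contact force between the fingers and spacer_b below 0.1 N) or (distance between probe_tip and spacer_b below 0.0145 m and angle between the y axis of spacer_b and the z axis of gauge, either way round below 0.14 rad and contact force between the fingers and spacer_b above 2 N and horizontal distance between spacer_b and rest_yellow above 0.06 m and linear speed of spacer_b below 0.02 m/s and horizontal distance between spacer_a and rest_grey below 0.012 m and height (world z) of spacer_a above 0.062 m and contact force between the fingers and spacer_a below 0.1 N)) and value of joint plunger between 0.002 and 0.011 m); the arm keeps its last pose, push and grip.
It fails at once if the plunger is driven up to its stop (lifted over 14 mm) (value of joint plunger above 0.014 m).
It fails at once if a bystander is moved by more than 30 mm (distance of any of hammer, wrench, oil_can, collar, angle_iron from where it was at the start of the episode above 0.03 m).
It fails at once if the spare spacer is knocked off the grey rest (horizontal distance between each of spacer_a, spacer_b and rest_grey above 0.02 m).
It also fails if it takes over 72 s, if anything falls off the work surface, if the arm or the gripper's body presses on something with over 40 N, if the wrist force passes 120 N, or if a joint passes its speed limit or range.

## Robot

A 6-joint arm with a two-finger parallel gripper is mounted at the origin on the work surface. World frame = base frame: x ahead of the robot, y to its left, z up, the work surface at z = 0. Lengths are in m, angles in degrees, forces in N, time in s.
With the tool pointing down it reaches from about 0.3 to 0.75 m from the base axis. Payload 8.5 kg.
Tool frame: the origin (TCP) lies at the very end of the fingers, on their centre line; the grasp point (between the pads) lies 19 mm behind it (env.hold_point_z is the distance from the TCP to the grasp point, in m); z points along the fingers, y is the line along which they close (so a half turn about z gives the same grasp; the last joint's range is limited). The gripper opens to 85 mm and grips with 20 to 120 N. Pads are 22 mm wide; open, the fingers measure 114 mm over their backs; the gripper's body (76 mm by 85 mm) begins 54 mm behind the grasp point. The pads swing forward as they close: fully open they stand 13 mm farther back than shut.
Start: joints at [-83.211, 21.807, 74.336, -0, 83.858, -12.336], TCP at [0.18, -0.52, 0.231] pointing down, gripper open.
Joint ranges: [-178.18, 178.18], [-50.72, 133.34], [12.68, 142.11], [-81.47, 261.47], [9.98, 163.14], [-165.26, 165.26]. Speed limits (degrees/s): [136.94, 136.94, 180, 180, 180, 180].

## Interface

Orientations are given as a 3x3 rotation matrix whose columns are the frame's x, y, z axes.
In Python, from rig import env, optics gives the robot as it stands.
- The arm moves only by the shell command python3 -m jog 'ROWS' [OPENING] [FORCE]. ROWS is JSON, a list of rows, each an object with "linear": the shift along the tool's x, y, z in units of 40 mm (1.0 is 40 mm), a list of three; "roll": the turn about the tool's z in units of 5 degrees (1.0 is 5 degrees). A call has 1 to 12 rows; each row shifts and turns the commanded pose from where the row before left it, along the tool's axes as they then stand; what a row does not reach is not made up. A row lasts 1/12 s, in which the tool goes at most 41.7 mm and 7.16 degrees, less where a joint would pass 70% of its speed; a pose out of reach is approached as far as the arm can. A call is refused whole if a number of a shift passes 1 or a number of a turn 1, either way. A call with a gripper value outside its range is refused whole. OPENING is the opening, from -1 (shut) to 1 (fully open), set as the call begins (- or left out, the last holds). The fingers move at their own pace and stop on an object; FORCE is the grip in N (left out, the last holds). Time passes only in rows, so rows that do not move let the fingers close. It gives the time, the measured TCP pose, the force, the opening and the grip force at its end, in the units of the state.
- env.observe(): the state, without advancing time (a new reading comes with each control period).
- optics.get_image(name): name is "scene" or "top" or "wrist"; returns the picture (420x560x3 uint8, red, green, blue); there is no depth.
- optics.calibration(name): a dict with "fov_y" (degrees; the focal length in pixels is half the picture's height over the tangent of half this angle, whatever the lens; pixels are square), "cx", "cy" (the principal point, pixels), "T" (4x4, takes a point from camera to world coordinates). Camera axes: x right, y down, z forward; pixel columns grow to the right and rows downward; lengths in m; the calibration is good to about 2 mm. A picture is of the moment at which its call begins: read the wrist's pose just before it. calibration takes no time and is no camera call; for the wrist camera it gives the pose at the moment of the call.
- env.close_job(): hands the job in; it is judged then, once.
The state is a dict: "time_s": time; "q": joint angles; "qvel": joint speeds; "joint_efforts": joint torques, N m; "position": TCP position; "tool_rot": TCP orientation; "ft_force": force on the tool from outside, world axes, zero at the start; "wrist_torque": the same for the moment, N m; "grip_width": finger opening in m; "gripper_force": force on a finger pad.
Only numpy, scipy, OpenCV 4.12 (cv2) and the standard library are available. Lean on these libraries where they do the work, as an engineer would, in place of code of your own. Each camera call takes 0.05 s, during which the arm holds its last target. There are 200 camera calls.

## Working session

There is one attempt and no reset: what is moved stays moved. The work goes in short steps, Python scripts to look and compute and a shell command to move; the robot and the scene stay as the last step left them, time stands still between calls to the robot, and variables do not carry over. Pictures are saved under pics/ and viewed, at most 10 in all, crops included, and the job is handed in when it is done.

```bash
ls; mkdir -p pics; python3 - <<'E'
from rig import env, optics
import cv2, numpy as np
s=env.observe(); print(s['time_s'],s['position'],s['tool_rot'],s['grip_width'],env.hold_point_z)
for n in ['scene','top']:
    im=optics.get_image(n); cv2.imwrite(f'pics/{n}0.png',im[:,:,::-1])
    c=optics.calibration(n); print(n,c['fov_y'],c['cx'],c['cy'],np.round(c['T'],3).tolist(), [k for k in c])
a=cv2.imread('pics/scene0.png');b=cv2.imread('pics/top0.png')
E
```

```text
pics
0.0 [ 0.18016508 -0.5193605   0.23072436] [[ 9.44804744e-01  3.27633883e-01 -1.86844553e-04]
 [ 3.27633819e-01 -9.44803768e-01  1.38555223e-03]
 [ 2.77422421e-04 -1.37029292e-03 -9.99999023e-01]] 0.08543700322774238 0.0187
scene 55.39815907432704 277.8400562884057 207.49445405866487 [[-0.64, 0.567, -0.519, 1.027], [0.768, 0.459, -0.446, 0.42], [-0.015, -0.684, -0.73, 0.815], [0.0, 0.0, 0.0, 1.0]] ['fov_y', 'cx', 'cy', 'T']
top 44.233746063808155 285.12915199951226 202.5505676478283 [[0.007, -0.997, 0.081, 0.399], [-1.0, -0.007, 0.012, -0.038], [-0.012, -0.081, -0.997, 1.349], [0.0, 0.0, 0.0, 1.0]] ['fov_y', 'cx', 'cy', 'T']
```

View pics/scene0.png

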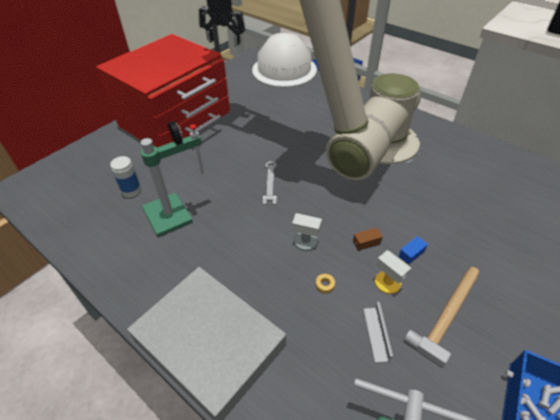

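View pics/top0.png

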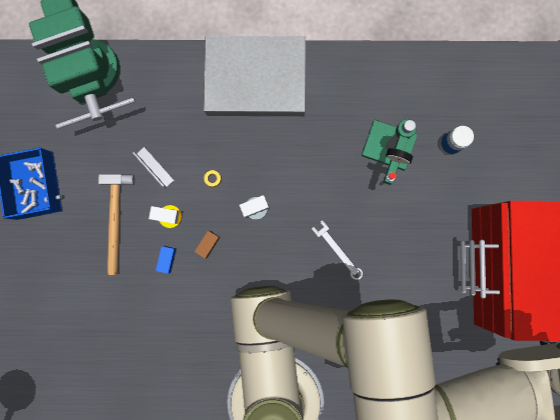

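The yellow rest's spacer is at top (163,214) / scene (394,264). Possible look-alikes are the grey rest's spare at top (254,206), the blue block at (166,260) and the brown block at (207,244). I choose the bar on the yellow disc. The gauge pin is near top (391,177) / scene (200,165).

The documented rows only allow shift and roll, so I'll check the jog's own usage text for tilt.

View pics/crop1.png

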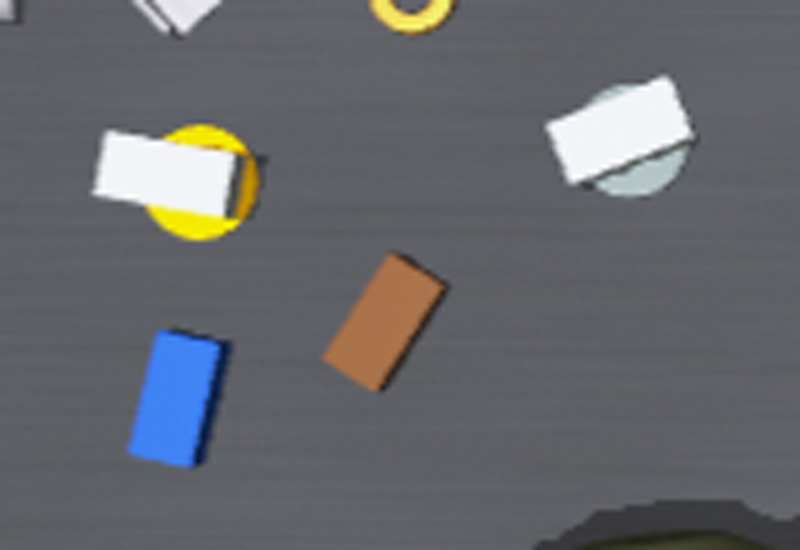

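The crop shows the aluminium bar across the yellow foot, at crop (165,172), and the spare on the grey foot at (620,130), so the choice is confirmed. Jog's rows only shift and roll, and a pose out of reach is "approached as far as the arm can". I'll go straight up in free air to see what the orientation does at the reach limit.

```bash
python3 -m jog '[{"linear":[0,0,-1],"roll":0},{"linear":[0,0,-1],"roll":0},{"linear":[0,0,-1],"roll":0},{"linear":[0,0,-1],"roll":0},{"linear":[0,0,-1],"roll":0},{"linear":[0,0,-1],"roll":0},{"linear":[0,0,-1],"roll":0},{"linear":[0,0,-1],"roll":0}]'
python3 -c "
from rig import env;s=env.observe();print(s['q'],s['position'],s['tool_rot'])"
```

```text
time_s: 0.77
position: [0.1802, -0.5189, 0.549]
tool_rot: [[0.945, 0.328, 0.0], [0.328, -0.945, -0.002], [-0.0, 0.002, -1.0]]
ft_force: [0.7, -0.9, 0.6]
grip_width: 0.0853
gripper_force: 0.0
[-8.32026688e+01  2.44396507e+01  1.83568261e+01  7.19433370e-06
  1.37114143e+02 -1.23356292e+01] [ 0.18017649 -0.5188509   0.54900413] [[ 9.44760519e-01  3.27761390e-01  1.84719185e-04]
 [ 3.27761272e-01 -9.44759307e-01 -1.54899361e-03]
 [-3.33185128e-04  1.52397180e-03 -9.99998783e-01]]
```

```bash
python3 -m jog '[{"linear":[0,0,-1],"roll":0},{"linear":[0,0,-1],"roll":0},{"linear":[0,0,-1],"roll":0},{"linear":[0,0,-1],"roll":0}]'
python3 -c "
from rig import env;s=env.observe();print(s['q'],s['position'],s['tool_rot'])"
```

```text
time_s: 1.1
position: [0.1592, -0.4593, 0.6166]
tool_rot: [[0.945, 0.327, 0.014], [0.328, -0.944, -0.04], [0.0, 0.042, -0.999]]
ft_force: [-0.3, 0.6, 0.7]
grip_width: 0.0857
gripper_force: 0.0
[-85.21077009  20.03193104  12.75660891   1.07154801 144.87224924
 -13.45510975] [ 0.15917749 -0.45934423  0.6165652 ] [[ 9.44756077e-01  3.27469813e-01  1.41236368e-02]
 [ 3.27774074e-01 -9.43922047e-01 -3.96903828e-02]
 [ 3.34209929e-04  4.21270923e-02 -9.99112204e-01]]
```

```bash
python3 -m jog '[{"linear":[0,0,-1],"roll":0},{"linear":[0,0,-1],"roll":0},{"linear":[0,0,-1],"roll":0},{"linear":[0,0,-1],"roll":0}]' | sed -n 1,3p
python3 -c "
from rig import env;s=env.observe();print(s['q'])"
python3 -m jog '[{"linear":[0,1,0],"roll":0},{"linear":[0,1,0],"roll":0},{"linear":[0,1,0],"roll":0},{"linear":[0,1,0],"roll":0}]'| sed -n 1,3p
python3 -c "
from rig import env;s=env.observe();print(s['q'])"
```

```text
time_s: 1.43
position: [0.1361, -0.3924, 0.6643]
tool_rot: [[0.945, 0.326, 0.029], [0.328, -0.941, -0.085], [-0.0, 0.089, -0.996]]
[-88.29961542  13.60135429  12.74381424   2.95427322 148.72413782
 -14.84148498]
time_s: 1.77
position: [0.1738, -0.5015, 0.6028]
tool_rot: [[0.945, 0.325, 0.041], [0.327, -0.937, -0.118], [0.0, 0.125, -0.992]]
[-84.52039847  21.89137419  12.79678401   2.55195259 138.323869
 -11.62577707]
```

```bash
cat > h.py <<'E'
from rig import env, optics
import cv2, numpy as np
from scipy.optimize import least_squares
from scipy.spatial.transform import Rotation as Ro
def ray(n,uv,z,cal=None):
    c=cal or optics.calibration(n); f=210/np.tan(np.radians(c['fov_y'])/2)
    uv=np.atleast_2d(np.array(uv,float)); d=np.c_[(uv[:,0]-c['cx'])/f,(uv[:,1]-c['cy'])/f,np.ones(len(uv))]
    T=c['T']; d=d@T[:3,:3].T; o=T[:3,3]; t=(z-o[2])/d[:,2]; return o+t[:,None]*d
def blob(m,near):
    n,l,s,c=cv2.connectedComponentsWithStats(m.astype(np.uint8),connectivity=8)
    i=1+np.argmin(np.hypot(*(c[1:]-near).T)+1e3*(s[1:,4]<15)); return (l==i),c[i],s[i]
E
cat > fk.py <<'E'
from h import *
def fk(p,q):
    r0,z0,L1,L2,c,L3,d=p; q=np.asarray(q,float)
    a=np.radians(q[1]); b=np.radians(q[1]+q[2])+c
    R1=Ro.from_euler('z',q[0],degrees=True)
    R=R1*Ro.from_euler('YZYZ'[:1],q[1]+q[2],degrees=True)*Ro.from_euler('ZYZ',[q[3],q[4],q[5]+90],degrees=True)
    w=R1.apply([r0+L1*np.sin(a)+L2*np.sin(b),d,z0+L1*np.cos(a)+L2*np.cos(b)])
    return w+L3*R.as_matrix()[:,2],R.as_matrix()
S=[([-83.211,21.807,74.336,0,83.858,-12.336],[0.18016508,-0.5193605,0.23072436]),
([-83.2026688,24.4396507,18.3568261,0,137.114143,-12.3356292],[0.18017649,-0.5188509,0.54900413]),
([-85.21077009,20.03193104,12.75660891,1.07154801,144.87224924,-13.45510975],[0.15917749,-0.45934423,0.6165652]),
([-88.29961542,13.60135429,12.74381424,2.95427322,148.72413782,-14.84148498],[.1361,-.3924,.6643]),
([-84.52039847,21.89137419,12.79678401,2.55195259,138.323869,-11.62577707],[.1738,-.5015,.6028])]
if __name__=='__main__':
    f=lambda p:np.concatenate([fk(p,q)[0]-x for q,x in S])
    r=least_squares(f,[0,.3,.4,.4,0,.2,.1],x_scale=.1); print(np.round(r.x,4),np.abs(r.fun).max()); np.save('p.npy',r.x)
    print(np.round(fk(r.x,S[4][0])[1],3))
E
python3 fk.py
python3 - <<'E'
from h import *
a=cv2.imread('pics/top0.png'); b=cv2.imread('pics/scene0.png')
h=cv2.cvtColor(a,cv2.COLOR_BGR2HSV).astype(int); hs=cv2.cvtColor(b,cv2.COLOR_BGR2HSV).astype(int)
def rect(im,mask,near,z,n):
    m,c,s=blob(mask,near); ct=max(cv2.findContours(m.astype(np.uint8),cv2.RETR_EXTERNAL,cv2.CHAIN_APPROX_NONE)[0],key=len)
    w=ray(n,ct[:,0,:],z)[:,:2]; r=cv2.minAreaRect((w*1000).astype(np.float32)); print(n,near,'px',c.round(1),'area',s[4],'rect mm',np.round(r[0],1),np.round(r[1],1),round(r[2],1))
wt=(h[...,1]<40)&(h[...,2]>215); ws=(hs[...,1]<40)&(hs[...,2]>190)
rect(a,wt,(163,214),.082,'top'); rect(a,wt,(254,206),.082,'top')
rect(b,ws,(394,264),.082,'scene'); rect(b,ws,(307,222),.082,'scene')
ye=(abs(h[...,0]-28)<6)&(h[...,1]>150)
m,c,s=blob(ye,(170,216)); ct=np.argwhere(m|0)[:,::-1]
w=ray('top',ct,.008); (cc,rad)=cv2.minEnclosingCircle((w[:,:2]*1000).astype(np.float32)); print('yellow foot',cc,rad)
gr=(abs(h[...,0]-75)<15)&(h[...,1]>100)
m,c,s=blob(gr,(385,145)); print('green top',c,s)
red=((h[...,0]<8)|(h[...,0]>172))&(h[...,1]>120); m,c,s=blob(red,(391,177)); print('red',c,s, [ray('top',c,z).round(4).tolist() for z in (.221,.24)])
cv2.imwrite('pics/crop2.png',np.hstack([cv2.resize(a[100:200,350:450],(400,400),interpolation=2),cv2.resize(b[110:210,140:240],(400,400),interpolation=2)]))
E
```

```text
[-4.000e-04  1.305e-01  5.367e-01  3.661e-01  2.864e-01  2.576e-01
  1.175e-01] 9.124812678351635e-05
[[ 0.945  0.325  0.041]
 [ 0.327 -0.937 -0.118]
 [ 0.     0.125 -0.992]]
top (163, 214) px [162.5 214.4] area 324 rect mm [471.3 279.5] [63.  31.1] 81.0
top (254, 206) px [253.5 205.4] area 331 rect mm [495.   55.6] [31.7 63.5] 22.3
scene (394, 264) px [394.2 262.6] area 328 rect mm [472.1 278.8] [63.6 30.8] 80.3
scene (307, 222) px [306.7 220.5] area 243 rect mm [495.3  54.2] [30.4 62. ] 22.2
yellow foot (454.31463623046875, 281.7818603515625) 22.60374641418457
green top [387.53980447 143.40083799] [ 362  120   55   55 1432]
red [392.27027027 175.10810811] [389 172   7   7  37] [[[0.553, -0.2589, 0.221]], [[0.5504, -0.2552, 0.24]]]
```

View pics/crop2.png

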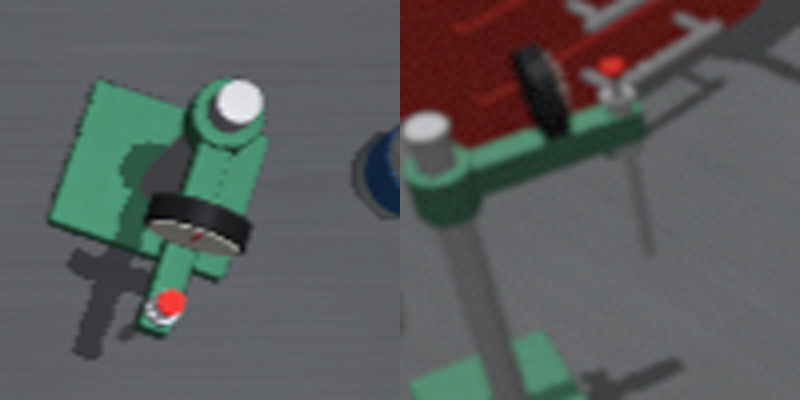

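Both views agree that the spacer is at (0.472, 0.279), with its length heading about 80.7°. In the crop the pin's tip is at scene (203,173), and the red knob is over the arm's end in the top view. The arm model fits to 0.1 mm. The reach-limit move tilted the tool, so I'll simulate using the q6 range limit to precess the tool to horizontal.

```bash
cat > sim.py <<'E'
from fk import *
p=np.load('p.npy'); LO=np.array([-178.1,-50.6,12.75,-81.4,10.05,-165.2]); HI=np.array([178.1,133.2,142,261.4,163,165.2]); V=.7*np.array([136.94,136.94,180,180,180,180])/12
def step(q,cmd,lin,roll):
    P,R=cmd; P=P+R@(np.array(lin)*.04); R=R@Ro.from_euler('z',roll*5,degrees=True).as_matrix()
    def f(x):
        a,B=fk(p,x); return np.r_[a-P,.65*Ro.from_matrix(R@B.T).as_rotvec()]
    lo=np.maximum(LO,q-V); hi=np.minimum(HI,q+V)
    x=least_squares(f,np.clip(q,lo+1e-6,hi-1e-6),bounds=(lo,hi),x_scale=10.).x
    return x,fk(p,x)
def ik(P,R,q0):
    f=lambda x:np.r_[fk(p,x)[0]-P,.65*Ro.from_matrix(R@fk(p,x)[1].T).as_rotvec()]
    r=least_squares(f,np.clip(q0,LO+.01,HI-.01),bounds=(LO,HI),x_scale=10.); return r.x,np.abs(r.fun).max()
def down(h): # tool down, tool x heading h deg
    c,s=np.cos(np.radians(h)),np.sin(np.radians(h)); return np.array([[c,s,0],[s,-c,0],[0,0,-1.]])
E
python3 - <<'E'
from sim import *
tip=ray('scene',[(202.7,173.3)],.100); sl=ray('scene',[(198,147.5)],.188); print('pin tip',tip,'sleeve',sl)
# grasp poses and q6
for h in (80.7,-99.3):
    q,e=ik(np.array([.472,.279,.047]),down(h),[25,30,90,0,60,0 if h<0 else -100]); print(h,q.round(1),e)
# precession start: heading 0 in front/left
for (x,y,z) in [(.40,.0,.16),(.45,.0,.2),(.35,.0,.16)]:
  q,e=ik(np.array([x,y,z]),down(0),[-15,20,90,0,70,60]); print('start',q.round(1),e)
  cmd=fk(p,q); q6=165.; q[5]=165.1; cmd=fk(p,q)
  for i in range(70):
    q,cmd=step(q,cmd,[0,0,0],1)
    if i%10==9: print(i+1,q.round(1),cmd[0].round(3),'z',cmd[1][:,2].round(2),'x',cmd[1][:,0].round(2))
E
```

```text
pin tip [[ 0.54889712 -0.25300999  0.1       ]] sleeve [[ 0.54882323 -0.25080081  0.188     ]]
80.7 [18.2 33.2 89.   0.  57.8 27.5] 4.0967229608668276e-14
-99.3 [  18.2   33.2   89.    -0.    57.8 -152.5] 2.7962286930360847e-09
start [-17.1  11.3 103.    0.   65.6  72.9] 3.003326753958646e-10
10 [-53.6   5.7 116.3  10.9  61.  165.2] [ 0.298 -0.134  0.137] z [ 0.11  0.13 -0.99] x [-0.69 -0.7  -0.17]
20 [-93.    5.1 133.4  16.9  53.  165.2] [ 0.169 -0.167  0.087] z [ 0.24  0.16 -0.96] x [-0.97  0.02 -0.24]
30 [-143.6    5.3  142.     9.5   54.   165.2] [ 0.042 -0.158  0.075] z [ 0.36  0.1  -0.93] x [-0.66  0.73 -0.18]
40 [-178.1   -2.6  142.     5.2   64.   165.2] [-0.019 -0.139  0.097] z [ 0.4  -0.07 -0.92] x [-0.2   0.97 -0.16]
50 [-177.8   42.8  142.    40.6   26.   165.2] [-0.12  -0.196 -0.041] z [ 0.42 -0.27 -0.87] x [ 0.43  0.9  -0.07]
60 [-176.6   61.1  142.    88.2   18.6  165.2] [-0.126 -0.208 -0.116] z [ 0.4  -0.3  -0.87] x [0.9  0.33 0.3 ]
70 [-178.1   78.4  142.   133.3   24.9  165.2] [-0.118 -0.2   -0.188] z [ 0.38 -0.29 -0.88] x [ 0.74 -0.47  0.48]
start [-15.1  13.5  92.
[... 968 characters left out ...]
-0.99] x [-0.74 -0.65 -0.15]
20 [-104.6   -7.8  135.2   10.7   63.   165.2] [ 0.13  -0.136  0.116] z [ 0.2   0.12 -0.97] x [-0.98  0.11 -0.19]
30 [-159.6  -27.4  142.    -0.3   80.4  165.2] [ 0.076 -0.096  0.118] z [ 0.24  0.09 -0.97] x [-0.57  0.82 -0.06]
40 [-178.1  -50.6  125.4  -13.7  117.6  165.2] [ 0.108 -0.06   0.218] z [ 0.21  0.22 -0.95] x [-0.22  0.96  0.17]
50 [-178.1  -50.6   93.1  -43.7  144.5  165.2] [ 0.164 -0.009  0.433] z [ 0.23  0.41 -0.88] x [0.25 0.85 0.46]
60 [-178.1  -50.6   70.2  -81.4  154.   165.2] [0.262 0.003 0.544] z [ 0.23  0.44 -0.87] x [0.82 0.4  0.41]
70 [-178.1  -50.6   50.4  -81.4  156.2  165.2] [ 0.297 -0.005  0.587] z [-0.08  0.4  -0.92] x [0.91 0.41 0.1 ]
```

```bash
nproc; cat > s1.py <<'E'
from sim import *
import sys
def plane(q): 
    h=np.radians(q[0]); return np.array([np.cos(h),np.sin(h),0])
def show(k,q,cmd): 
    R=cmd[1]; print(k,q.round(1),cmd[0].round(3),'tilt',round(np.degrees(np.arccos(-R[2,2])),1),'xz',R[2,0].round(2))
if __name__=='__main__':
  for e in (45,70,90):
    q,_=ik(np.array([.5,.0,.55]),down(0),[-12,20,30,0,130,78]); h=q[0]
    q,_=ik(np.array([.5,.0,.55]),down(h),q); cmd=fk(p,q); show('e%d'%e,q,cmd)
    for i in range(120):
        u=plane(q)*np.cos(np.radians(e))+np.array([0,0,np.sin(np.radians(e))])
        l=cmd[1].T@u; l/=abs(l).max()
        q,cmd=step(q,cmd,np.round(l,1),0)
        if i%20==19: show(i+1,q,cmd)
E
time python3 s1.py
```

```text
4
e45 [-13.6  17.3  29.6   0.  133.1  90. ] [0.5  0.   0.55] tilt nan xz 0.0
20 [-26.8  26.6  12.8   8.2 118.9  82.3] [ 0.635 -0.153  0.579] tilt 22.6 xz 0.38
40 [-38.7  28.9  12.8  18.3  94.2  74.8] [ 0.701 -0.308  0.617] tilt 46.8 xz 0.73
60 [-48.4  31.8  12.8  29.7  69.1  67. ] [ 0.719 -0.453  0.683] tilt 71.6 xz 0.95
80 [-57.3  34.6  12.8  45.2  44.8  56.1] [ 0.668 -0.586  0.764] tilt 96.6 xz 0.99
100 [-65.   35.2  12.8  60.4  31.2  45.7] [ 0.569 -0.669  0.827] tilt 112.6 xz 0.92
120 [-73.3  34.4  12.8  73.4  25.8  38.5] [ 0.451 -0.723  0.871] tilt 121.4 xz 0.85
e70 [-13.6  17.3  29.6   0.  133.1  90. ] [0.5  0.   0.55] tilt nan xz 0.0
20 [-29.5  10.3  12.8  11.3 141.2  83.9] [ 0.418 -0.065  0.695] tilt 16.8 xz 0.28
40 [-65.7   3.8  12.8  43.3 127.5  76.8] [ 0.372 -0.196  0.781] tilt 41.6 xz 0.66
60 [-105.7    3.    12.8   81.7  110.7   72.9] [ 0.28  -0.319  0.879] tilt 67.9 xz 0.93
80 [-135.3    4.4   12.8  109.9   92.7   72.5] [ 0.143 -0.364  0.985] tilt 93.1 xz 1.0
100 [-155.8    4.2   12.8  127.8   73.2   75.8] [ 0.021 -0.333  1.087] tilt 116.6 xz 0.89
120 [-173.8    3.6   12.8  140.2   53.    81.6] [-0.096 -0.261  1.167] tilt 138.6 xz 0.66
e90 [-13.6  17.3  29.6   0.  133.1  90. ] [0.5  0.   0.55] tilt nan xz 0.0
20 [-38.8  -0.9  12.8  18.5 158.7  82.6] [ 0.25  -0.012  0.737] tilt 10.8 xz 0.18
40 [-83.2 -11.8  12.8  78.9 159.3  99.1] [0.207 0.012 0.764] tilt 20.5 xz 0.34
60 [-75.4 -11.8  12.8  71.3 147.1  99.4] [0.252 0.024 0.788] tilt 32.6 xz 0.53
80 [-59.  -11.8  12.8  54.5 125.4  99.2] [0.309 0.046 0.854] tilt 54.1 xz 0.8
100 [-38.5 -11.8  12.8  34.1  99.9  99.4] [0.325 0.073 0.957] tilt 79.3 xz 0.97
120 [-36.1 -11.8  12.8  32.4  75.3  99.4] [0.318 0.079 1.067] tilt 103.9 xz 0.96s1.py:6: RuntimeWarning: invalid value encountered in arccos
  R=cmd[1]; print(k,q.round(1),cmd[0].round(3),'tilt',round(np.degrees(np.arccos(-R[2,2])),1),'xz',R[2,0].round(2))

real	0m7.292s
user	0m7.799s
sys	0m0.129s
```

```bash
cat > s2.py <<'E'
from s1 import *
pin=np.array([.549,-.252])
for e in (45,55,65):
  for A in (30,45,60):
    c=np.cos(np.radians(A)); s=np.sin(np.radians(A)); P0=np.array([.5*c,.5*s,.55])
    q,_=ik(P0,down(A-13.6),[A-13,20,30,0,130,90]); cmd=fk(p,q)
    for i in range(110):
        u=plane(q)*np.cos(np.radians(e))+np.array([0,0,np.sin(np.radians(e))])
        l=cmd[1].T@u; l/=abs(l).max(); q,cmd=step(q,cmd,np.round(l,1),0)
        if cmd[1][2,2]>-.01: break
    R=cmd[1]; hd=np.degrees(np.arctan2(R[1,2],R[0,2])); print(e,A,'rows',i+1,'heading',hd.round(),end=' '); show('',q,cmd)
    # level roll then straight to hover: grasp point 30 mm below... waypoint 120 mm before pin
    z=R[:,2]; ok=True
    for W in (np.r_[pin,.066]+(.0187-.15)*z+np.array([0,0,.25]),np.r_[pin,.066]+(.0187-.15)*z,np.r_[pin,.066]+.0187*z):
        for k in range(60):
            d=W-cmd[0]; 
            if np.linalg.norm(d)<2e-3: break
            l=cmd[1].T@d/.04; l/=max(1,abs(l).max()); q,cmd=step(q,cmd,l,0)
        print('   ',k,np.linalg.norm(W-cmd[0]).round(3),end=' '); show('',q,cmd)
E
python3 s2.py
```

```text
45 30 rows 75 heading 5.0  [-24.5  34.1  12.8  40.1  50.2  59.6] [ 0.876 -0.13   0.742] tilt 90.5 xz 1.0
    13 0.0  [-81.5  15.8 121.   91.2  87.3 -49. ] [ 0.418 -0.264  0.315] tilt 88.8 xz 1.0
    7 0.0  [ -81.5   59.4  128.5   92.8   89.2 -100.2] [ 0.418 -0.264  0.065] tilt 88.8 xz 1.0
    4 0.0  [-58.   55.4 114.8 115.7  84.5 -83.4] [ 0.568 -0.25   0.066] tilt 88.8 xz 1.0
45 45 rows 75 heading 20.0  [-9.5 34.1 12.8 40.1 50.2 59.6] [0.88  0.101 0.742] tilt 90.5 xz 1.0
    15 0.0  [-80.4  23.4 107.   82.5  98.1 -43.3] [ 0.426 -0.297  0.315] tilt 89.6 xz 1.0
    7 0.0  [-80.4  55.9 112.5  79.2  91.8 -81. ] [ 0.426 -0.297  0.065] tilt 89.6 xz 1.0
    4 0.0  [-60.5  55.6 106.4  98.4  86.9 -74.5] [ 0.567 -0.246  0.066] tilt 89.6 xz 1.0
45 60 rows 75 heading 35.0  [ 5.5 34.1 12.8 40.1 50.2 59.6] [0.823 0.325 0.742] tilt 90.5 xz 1.0
    18 0.0  [-76.9  31.   91.4  77.6 108.7 -36.8] [ 0.442 -0.328  0.315] tilt 90.0 xz 1.0
    7 0.0  [-76.9  56.8  96.   69.9 100.  -66.9] [ 0.442 -0.328  0.065] tilt 90.0 xz 1.0
    4 0.0  [-60.7  56.5  96.5  84.6  92.7 -65.5] [ 0.564 -0.241  0.066] tilt 90.
[... 1535 characters left out ...]
.8  72.7  82.6  66.5] [ 0.54  -0.089  0.942] tilt 90.2 xz 1.0
    17 0.0  [-80.4  23.4 106.8  82.6  98.2 -42.5] [ 0.426 -0.298  0.316] tilt 89.7 xz 1.0
    7 0.0  [-80.4  55.8 112.4  79.1  91.9 -80.1] [ 0.426 -0.298  0.066] tilt 89.7 xz 1.0
    4 0.0  [-60.5  55.6 106.3  98.3  87.  -73.8] [ 0.567 -0.245  0.066] tilt 89.7 xz 1.0
65 60 rows 76 heading 35.0  [-35.7  10.3  12.8  72.7  82.6  66.5] [0.544 0.054 0.942] tilt 90.2 xz 1.0
    17 0.0  [-76.8  31.   91.   77.4 108.8 -35.8] [ 0.442 -0.328  0.316] tilt 89.7 xz 1.0
    7 0.0  [-76.8  56.6  95.8  69.8 100.  -65.9] [ 0.442 -0.328  0.066] tilt 89.7 xz 1.0
    4 0.0  [-60.6  56.5  96.4  84.3  92.6 -64.7] [ 0.564 -0.241  0.066] tilt 89.7 xz 1.0
```

The simulation gives a workable plan:
1. Grasp with the tool down, then lift.
2. Push outward and up at the elbow's limit, about 75 rows, to tilt the tool level.
3. Shift to the gauge, with the wrist on its side.

Next I compute the shift to a hover over the spacer.

```bash
cat > go.py <<'E'
from sim import *
def state():
    s=env.observe(); return np.array(s['q']),np.array(s['position']),np.array(s['tool_rot']),s
def rows(W,R,P): d=R.T@(np.array(W)-P)/.04; print('units',d.round(2),'rows>=',np.ceil(abs(d).max()))
E
python3 - <<'E'
from go import *
q,P,R,s=state(); print(P,R[:,2])
c=np.array([.472,.279,.066]); G=c+.0187*R[:,2]; H=G-.12*R[:,2]; print('G',G,'H',H); rows(H,R,P)
# check reach via sim
cmd=(P,R); d=R.T@(H-P)/.04; n=24
for i in range(n): q,cmd=step(q,cmd,d/n,0)
print(np.linalg.norm(cmd[0]-H),q.round(1))
for r in [-1]*12+[-.3]: q,cmd=step(q,cmd,[0,0,0],r)
print(q.round(1),cmd[1].round(3))
for i in range(3): q,cmd=step(q,cmd,[0,0,1],0)
print(q.round(1),cmd[0],G)
E
```

```text
[ 0.17380435 -0.50147619  0.60281154] [ 0.0410362  -0.1177382  -0.99219643]
G [0.47276738 0.2767983  0.04744593] H [0.46784303 0.29092688 0.1665095 ]
units [ 13.43 -17.54   8.79] rows>= 18.0
0.007076601621614651 [22.6 25.5 78.7 -7.2 76.4 95.3]
[22.6 25.5 78.7 -7.2 76.4 33.8] [[ 0.165  0.985  0.04 ]
 [ 0.98  -0.16  -0.115]
 [-0.107  0.058 -0.993]]
[21.1 33.3 87.7 -8.2 59.5 34.6] [0.47357184 0.27483292 0.05406042] [0.47276738 0.2767983  0.04744593]
```

```bash

python3 -m jog '[{"linear":[0.6,-0.7,0.2],"roll":0},{"linear":[0.6,-0.7,0.2],"roll":0},{"linear":[0.6,-0.7,0.2],"roll":0},{"linear":[0.6,-0.7,0.2],"roll":0},{"linear":[0.6,-0.7,0.2],"roll":0},{"linear":[0.6,-0.7,0.2],"roll":0},{"linear":[0.6,-0.7,0.2],"roll":0},{"linear":[0.6,-0.7,0.2],"roll":0},{"linear":[0.6,-0.7,0.2],"roll":0},{"linear":[0.6,-0.7,0.2],"roll":0},{"linear":[0.6,-0.7,0.2],"roll":0},{"linear":[0.6,-0.7,0.2],"roll":0}]' >/dev/null
python3 -m jog '[{"linear":[0.5,-0.8,0.5],"roll":0},{"linear":[0.5,-0.8,0.5],"roll":0},{"linear":[0.5,-0.8,0.5],"roll":0},{"linear":[0.5,-0.8,0.5],"roll":0},{"linear":[0.5,-0.8,0.5],"roll":0},{"linear":[0.5,-0.8,0.5],"roll":0},{"linear":[0.5,-0.8,0.5],"roll":0},{"linear":[0.5,-0.8,0.5],"roll":0},{"linear":[0.5,-0.8,0.5],"roll":0},{"linear":[0.5,-0.8,0.5],"roll":0},{"linear":[0.5,-0.8,0.5],"roll":0},{"linear":[0.5,-0.8,0.5],"roll":0}]' | head -3
python3 -m jog '[{"linear":[0,0,0],"roll":-1},{"linear":[0,0,0],"roll":-1},{"linear":[0,0,0],"roll":-1},{"linear":[0,0,0],"roll":-1},{"linear":[0,0,0],"roll":-1},{"linear":[0,0,0],"roll":-1},{"linear":[0,0,0],"roll":-1},{"linear":[0,0,0],"roll":-1},{"linear":[0,0,0],"roll":-1},{"linear":[0,0,0],"roll":-1},{"linear":[0,0,0],"roll":-1},{"linear":[0,0,0],"roll":-1}]' 1 60 | head -3
python3 - <<'E'
from go import *
q,P,R,s=state(); print(P,R.round(4).tolist(),q.round(1),s['time_s'])
c=np.array([.472,.279,.066]); G=c+.0187*R[:,2]; rows(G-.12*R[:,2],R,P)
# align: want tool y perpendicular to spacer axis heading 80.7
a=np.array([np.cos(np.radians(80.7)),np.sin(np.radians(80.7)),0]); print('roll units',np.degrees(np.arctan2(R[:,1]@a,R[:,0]@a))/5)
cal=optics.calibration('wrist'); im=optics.get_image('wrist'); cv2.imwrite('pics/w1.png',im[:,:,::-1]); np.save('w1T.npy',cal['T']); print(cal['fov_y'])
E
```

```text
time_s: 3.77
position: [0.4487, 0.2988, 0.1864]
tool_rot: [[0.945, 0.325, 0.041], [0.328, -0.937, -0.119], [-0.001, 0.125, -0.992]]
time_s: 4.77
position: [0.4487, 0.2969, 0.1875]
tool_rot: [[0.187, 0.982, 0.04], [0.976, -0.181, -0.119], [-0.109, 0.061, -0.992]]
[0.44872323 0.29693073 0.18754908] [[0.1866, 0.9816, 0.0402], [0.9764, -0.1807, -0.1186], [-0.1092, 0.0614, -0.9921]] [24.4 23.7 79.3 -7.3 77.9 36.6] 4.7667
units [0.   0.47 0.56] rows>= 1.0
roll units -0.2274868048045276
66.75305803244322
```

View pics/w1.png

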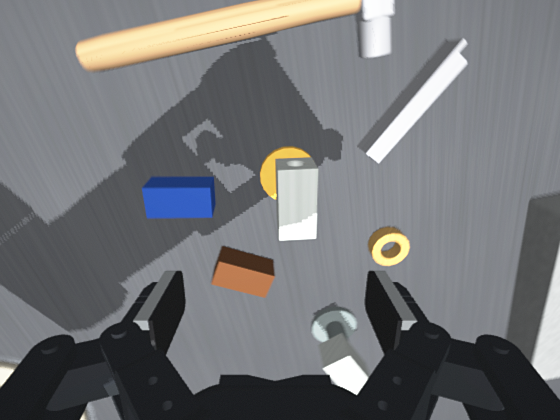

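The wrist picture shows the spacer's top face over columns 277–318, rows 168–240. A dark hole is in its far (+y) end face at (295,163), on the tool's +x side, so tilting outward should bring the hole up. Next I check the position with this view.

```bash
python3 - <<'E'
from go import *
cal=optics.calibration('wrist'); cal['T']=np.load('w1T.npy')
w=ray('wrist',[(277,168),(318,168),(316,239),(279,241)],.082,cal)[:,:2]; print((w*1000).round(1).tolist(),'centre',w.mean(0).round(4))
print('len',np.linalg.norm(w[0]-w[3]),np.linalg.norm(w[1]-w[2]),'wid',np.linalg.norm(w[0]-w[1]),'hd',[np.degrees(np.arctan2(*(a-b)[::-1])) for a,b in((w[0],w[3]),(w[1],w[2]))])
print(ray('wrist',[(295,163)],.066,cal))
E
```

```text
[[460.4, 314.7], [492.3, 308.1], [482.5, 243.4], [450.2, 248.5]] centre [0.4713 0.2787]
len 0.06695375195193479 0.0654707500636866 wid 0.032560949499740595 hd [np.float64(81.26797850141261), np.float64(81.40382264610598)]
[[0.47605297 0.31051259 0.066     ]]
```

```bash

python3 -m jog '[{"linear":[0,0.46,0.3],"roll":-0.2},{"linear":[0,0,0.6],"roll":0},{"linear":[0,0,0.6],"roll":0},{"linear":[0,0,0.6],"roll":0},{"linear":[0,0,0.5],"roll":0},{"linear":[0,0,0],"roll":0},{"linear":[0,0,0],"roll":0}]' | head -4
python3 - <<'E'
from go import *
q,P,R,s=state(); c=np.array([.4715,.279,.066]); rows(c+.0187*R[:,2],R,P); print(s['ft_force'])
E
```

```text
time_s: 5.4
position: [0.471, 0.2812, 0.0856]
tool_rot: [[0.175, 0.984, 0.039], [0.978, -0.169, -0.119], [-0.11, 0.059, -0.992]]
ft_force: [-0.1, 0.6, 0.3]
units [ 0.   -0.01  0.96] rows>= 1.0
[-0.06346562  0.61192854  0.3339993 ]
```

```bash

python3 -m jog '[{"linear":[0,0,0.3],"roll":0},{"linear":[0,0,0.3],"roll":0},{"linear":[0,0,0.3],"roll":0},{"linear":[0,0,0.05],"roll":0},{"linear":[0,0,0],"roll":0}]' | sed -n 2,4p
python3 -m jog '[{"linear":[0,0,0],"roll":0},{"linear":[0,0,0],"roll":0},{"linear":[0,0,0],"roll":0},{"linear":[0,0,0],"roll":0},{"linear":[0,0,0],"roll":0},{"linear":[0,0,0],"roll":0},{"linear":[0,0,0],"roll":0},{"linear":[0,0,0],"roll":0},{"linear":[0,0,0],"roll":0},{"linear":[0,0,0],"roll":0}]' -1 80
```

```text
position: [0.4731, 0.277, 0.049]
tool_rot: [[0.174, 0.984, 0.042], [0.979, -0.168, -0.118], [-0.109, 0.061, -0.992]]
ft_force: [-0.2, -0.3, 0.7]
time_s: 6.65
position: [0.4728, 0.277, 0.0489]
tool_rot: [[0.174, 0.984, 0.042], [0.979, -0.168, -0.118], [-0.109, 0.061, -0.992]]
ft_force: [-1.9, 0.0, 4.1]
grip_width: 0.0311
gripper_force: 78.5
```

Gripped at 31 mm with 78 N. Now I lift, then roll so tool x points along the arm's plane.

```bash

python3 -m jog '[{"linear":[0,0,-0.3],"roll":0},{"linear":[0,0,-0.6],"roll":0},{"linear":[0,0,-1],"roll":0},{"linear":[0,0,-1],"roll":1},{"linear":[0,0,-1],"roll":1},{"linear":[0,0,-1],"roll":1},{"linear":[0,0,-1],"roll":1},{"linear":[0,0,-1],"roll":1},{"linear":[0,0,-1],"roll":1},{"linear":[0,0,-1],"roll":1},{"linear":[0,0,-1],"roll":1},{"linear":[0,0,-1],"roll":1}]'
cat > plan.py <<'E'
from go import *
at=np.array([.994,0,-.109])
def up(R): return np.degrees(np.arccos(np.clip((R@at)[2],-1,1)))
def pl(q): h=np.radians(q[0]); return np.array([np.cos(h),np.sin(h),0])
def push(q,cmd,e,n,rl=0,fixed=None):
    for i in range(n):
        u=pl(q)*np.cos(np.radians(e))+np.array([0,0,np.sin(np.radians(e))])
        l=cmd[1].T@u; l/=abs(l).max(); q,cmd=step(q,cmd,np.round(l,1) if fixed is None else fixed,rl)
    return q,cmd,np.round(l,2)
E
python3 - <<'E'
from plan import *
q,P,R,s=state(); print(P,q.round(1),s['grip_width'],s['gripper_force'],'x heading',np.degrees(np.arctan2(R[1,0],R[0,0])))
for nr in (0,2,4,6,8):
  q,P,R,s=state(); cmd=(P,R)
  for i in range(nr): q,cmd=step(q,cmd,[0,0,0],1)
  print('roll',nr)
  for k in range(8):
    q,cmd,l=push(q,cmd,55,12); h=np.degrees(np.arctan2(cmd[1][1,2],cmd[1][0,2]))
    a=cmd[1].T@np.array([0,0,1]); print(k,q.round(0),cmd[0].round(2),'ang',up(cmd[1]).round(1),'l',l,'hd',h.round(),'best roll',(np.degrees(np.arctan2(a[1],a[0]))/5).round(1))
E
```

```text
time_s: 7.65
position: [0.4539, 0.3283, 0.4828]
tool_rot: [[0.821, 0.569, 0.041], [0.57, -0.813, -0.118], [-0.034, 0.12, -0.992]]
ft_force: [1.4, 0.9, -1.3]
grip_width: 0.0311
gripper_force: 79.2
[0.4538706 0.3282805 0.4828082] [ 27.1  23.1  32.3  -8.7 125.2  77.2] 0.031138106559016897 79.23018738627434 x heading 34.76045246206317
roll 0
0 [ 20.  24.  13.  -7. 130.  69.] [0.51 0.28 0.59] ang 72.9 l [ 0.99  0.38 -1.  ] hd -3.0 best roll 7.7
1 [ 11.  21.  13.  -0. 116.  64.] [0.57 0.23 0.64] ang 57.4 l [ 1.    0.47 -0.55] hd 11.0 best roll 5.2
2 [  2.  20.  13.   8. 101.  60.] [0.64 0.17 0.69] ang 43.1 l [ 1.    0.58 -0.22] hd 13.0 best roll 4.8
3 [-7. 21. 13. 17. 85. 55.] [0.71 0.11 0.75] ang 30.8 l [1.   0.69 0.11] hd 13.0 best roll 4.8
4 [-15.  22.  13.  28.  67.  50.] [0.75 0.04 0.81] ang 24.6 l [1.   0.83 0.51] hd 11.0 best roll 4.9
5 [-23.  24.  13.  40.  50.  42.] [ 0.77 -0.06  0.88] ang 29.3 l [0.9  0.93 1.  ] hd 7.0 best roll 4.9
6 [-29.  25.  13.  52.  38.  35.] [ 0.75 -0.14  0.93] ang 37.1 l [0.53 0.66 1.  ] hd 3.0 best roll 4.7
7 [-35.  25.  13.  62.  32.  30.] [ 0.71 -0.21
[... 2666 characters left out ...]
 117. 104.] [0.57 0.23 0.64] ang 55.5 l [ 1.   -0.26 -0.53] hd 10.0 best roll -2.7
2 [  2.  20.  13.   7. 103. 100.] [0.64 0.18 0.68] ang 42.1 l [ 1.   -0.18 -0.23] hd 12.0 best roll -3.1
3 [-5. 21. 13. 15. 89. 96.] [0.69 0.12 0.73] ang 29.2 l [ 1.   -0.1   0.02] hd 12.0 best roll -3.1
4 [-11.  22.  13.  23.  75.  92.] [0.74 0.07 0.78] ang 18.5 l [ 1.   -0.04  0.25] hd 11.0 best roll -3.0
5 [-18.  23.  13.  31.  61.  87.] [0.77 0.   0.83] ang 15.2 l [1.   0.03 0.51] hd 9.0 best roll -3.0
6 [-23.  24.  13.  41.  48.  81.] [ 0.77 -0.07  0.89] ang 22.9 l [1.   0.11 0.82] hd 7.0 best roll -3.0
7 [-30.  25.  13.  53.  38.  74.] [ 0.75 -0.15  0.93] ang 33.6 l [0.83 0.17 1.  ] hd 2.0 best roll -3.3
```

```bash

python3 -m jog '[{"linear":[0.8,0,-1],"roll":1},{"linear":[0.8,0,-1],"roll":1},{"linear":[0.8,0,-1],"roll":1},{"linear":[0.8,0,-1],"roll":1},{"linear":[0.8,0,-1],"roll":1},{"linear":[0.8,0,-1],"roll":0},{"linear":[0.8,0,-1],"roll":0},{"linear":[1,0,-1],"roll":0},{"linear":[1,0,-1],"roll":0},{"linear":[1,0,-0.8],"roll":0},{"linear":[1,0,-0.8],"roll":0},{"linear":[1,0,-0.8],"roll":0}]' | head -3
cat > look.py <<'E'
from plan import *
q,P,R,s=state(); a=R.T@np.array([0,0,1]); print(s['time_s'],'now',P.round(3),q.round(1),'ang',up(R).round(1),'z',R[:,2].round(3),'w',round(s['grip_width'],4),'best roll',(np.degrees(np.arctan2(a[1],a[0]))/5).round(2))
cmd=(P,R)
for k in range(3):
    q,cmd,l=push(q,cmd,55,6); a=cmd[1].T@np.array([0,0,1]); print(k,q.round(0),cmd[0].round(2),'ang',up(cmd[1]).round(1),'l',l,'best roll',(np.degrees(np.arctan2(a[1],a[0]))/5).round(1))
E
python3 look.py
```

```text
time_s: 8.65
position: [0.5247, 0.301, 0.5573]
tool_rot: [[0.956, 0.209, 0.205], [0.219, -0.975, -0.029], [0.194, 0.072, -0.978]]
8.65 now [0.525 0.301 0.557] [ 21.1  27.3  12.8  -7.5 129.2  93.4] ang 72.6 z [ 0.205 -0.029 -0.978] w 0.0308 best roll 4.08
0 [ 16.  24.  13.  -5. 124.  90.] [0.55 0.26 0.59] ang 64.8 l [ 1.   -0.01 -0.77] best roll 1.6
1 [ 13.  23.  13.  -2. 118.  88.] [0.57 0.24 0.62] ang 57.3 l [ 1.    0.03 -0.57] best roll 0.8
2 [  9.  22.  13.   1. 112.  87.] [0.6  0.22 0.64] ang 49.9 l [ 1.    0.05 -0.41] best roll 0.4
```

Reality matches the simulation (about 1.2° per row). Two more calls follow.

```bash

python3 -m jog '[{"linear":[1,0,-0.9],"roll":0},{"linear":[1,0,-0.9],"roll":0},{"linear":[1,0,-0.8],"roll":0},{"linear":[1,0,-0.8],"roll":0},{"linear":[1,0,-0.7],"roll":0},{"linear":[1,0,-0.7],"roll":0},{"linear":[1,0,-0.6],"roll":0},{"linear":[1,0,-0.6],"roll":0},{"linear":[1,0,-0.5],"roll":0},{"linear":[1,0,-0.5],"roll":0},{"linear":[1,0,-0.4],"roll":0},{"linear":[1,0,-0.4],"roll":0}]' >/dev/null
python3 -m jog '[{"linear":[1,0.1,-0.4],"roll":0},{"linear":[1,0.1,-0.4],"roll":0},{"linear":[1,0.1,-0.4],"roll":0},{"linear":[1,0.1,-0.3],"roll":0},{"linear":[1,0.1,-0.3],"roll":0},{"linear":[1,0.1,-0.3],"roll":0},{"linear":[1,0.1,-0.2],"roll":0},{"linear":[1,0.1,-0.2],"roll":0},{"linear":[1,0.1,-0.2],"roll":0},{"linear":[1,0.1,-0.1],"roll":0},{"linear":[1,0.1,-0.1],"roll":0},{"linear":[1,0.1,-0.1],"roll":0}]' >/dev/null
python3 look.py
```

```text
10.65 now [0.699 0.202 0.613] [  5.2  27.2  12.8   4.6 100.1  84. ] ang 43.6 z [ 0.63   0.137 -0.765] w 0.0312 best roll 0.28
0 [ 2. 26. 13.  8. 95. 82.] [0.71 0.18 0.65] ang 36.3 l [ 1.    0.12 -0.16] best roll 0.2
1 [-0. 25. 13. 11. 88. 81.] [0.73 0.16 0.68] ang 29.0 l [ 1.    0.15 -0.04] best roll 0.2
2 [-4. 24. 13. 15. 82. 79.] [0.74 0.13 0.72] ang 21.8 l [1.   0.19 0.08] best roll 0.2
```

```bash

python3 -m jog '[{"linear":[1,0.1,-0.3],"roll":0},{"linear":[1,0.1,-0.3],"roll":0},{"linear":[1,0.1,-0.2],"roll":0},{"linear":[1,0.1,-0.2],"roll":0},{"linear":[1,0.1,-0.2],"roll":0},{"linear":[1,0.1,-0.1],"roll":0},{"linear":[1,0.1,-0.1],"roll":0},{"linear":[1,0.1,-0.1],"roll":0},{"linear":[1,0.1,0],"roll":0},{"linear":[1,0.1,0],"roll":0},{"linear":[1,0.1,0],"roll":0},{"linear":[1,0.2,0],"roll":0}]' >/dev/null
python3 -m jog '[{"linear":[1,0.2,0],"roll":0},{"linear":[1,0.2,0],"roll":0},{"linear":[1,0.2,0.1],"roll":0},{"linear":[1,0.2,0.1],"roll":0},{"linear":[1,0.2,0.1],"roll":0},{"linear":[1,0.2,0.2],"roll":0},{"linear":[1,0.2,0.2],"roll":0},{"linear":[1,0.2,0.2],"roll":0},{"linear":[1,0.2,0.2],"roll":0},{"linear":[1,0.2,0.3],"roll":0},{"linear":[1,0.2,0.3],"roll":0},{"linear":[1,0.2,0.3],"roll":0}]' >/dev/null
python3 look.py
```

```text
12.65 now [0.781 0.101 0.744] [-7.1 25.7 12.8 19.  71.7 76.3] ang 12.1 z [ 0.929  0.196 -0.313] w 0.0311 best roll 0.28
0 [-9. 25. 13. 22. 65. 75.] [0.79 0.08 0.78] ang 5.0 l [1.   0.25 0.39] best roll 0.3
1 [-13.  25.  13.  28.  59.  72.] [0.79 0.04 0.81] ang 3.0 l [1.   0.29 0.53] best roll 0.3
2 [-16.  26.  13.  32.  53.  69.] [0.8  0.01 0.84] ang 9.9 l [1.   0.33 0.7 ] best roll 0.3
```

```bash

python3 -m jog '[{"linear":[1,0.2,0.3],"roll":0},{"linear":[1,0.2,0.3],"roll":0},{"linear":[1,0.2,0.3],"roll":0},{"linear":[1,0.3,0.4],"roll":0},{"linear":[1,0.3,0.4],"roll":0},{"linear":[1,0.3,0.4],"roll":0},{"linear":[1,0.3,0.4],"roll":0},{"linear":[1,0.3,0.5],"roll":0},{"linear":[1,0.3,0.5],"roll":0},{"linear":[0,0,0],"roll":0.3},{"linear":[0,0,0],"roll":0}]' >/dev/null
cat > toG.py <<'E'
from plan import *
import sys
pin=np.array([.549,-.252])
q,P,R,s=state(); cmd=(P,R); z=R[:,2]; hz=np.r_[z[:2]/np.hypot(*z[:2]),0]
print(s['time_s'],P.round(3),q.round(1),'ang',up(R).round(2),'z',z.round(3),'w',round(s['grip_width'],4),s['ft_force'])
C=np.r_[pin,.055]+.0187*z   # TCP when spacer centre under pin at z .055
for W in (C-.14*hz+[0,0,.3],C-.14*hz,C):
    rows(W,cmd[1],cmd[0]); d=cmd[1].T@(W-cmd[0])/.04; n=int(np.ceil(abs(d).max()*1.3))
    for i in range(n): q,cmd=step(q,cmd,d/n,0); 
    print(n,np.linalg.norm(cmd[0]-W).round(3),q.round(0),up(cmd[1]).round(1)); cmd=(W,cmd[1])
E
python3 toG.py
```

```text
13.5667 [0.798 0.052 0.791] [-11.9  25.9  12.7  25.7  61.6  74.1] ang 1.01 z [ 0.975  0.184 -0.124] w 0.0312 [-0.53219026 -0.69556984 -2.21130634]
units [-12.2    6.3   -9.12] rows>= 13.0
16 0.017 [-79.  10. 108.  84.  86. -28.] 1.4
units [-7.43 -0.01  0.99] rows>= 8.0
10 0.0 [-80.  54. 123.  89.  82. -87.] 1.4
units [0.46 0.01 3.47] rows>= 4.0
5 0.0 [-59.  53. 112. 108.  78. -76.] 1.4
```

Upright to about 1°. Now the transfer toward the gauge begins.

```bash

python3 -m jog '[{"linear":[-0.7,0.4,-0.5],"roll":0},{"linear":[-0.7,0.4,-0.5],"roll":0},{"linear":[-0.7,0.4,-0.5],"roll":0},{"linear":[-0.7,0.4,-0.5],"roll":0},{"linear":[-0.7,0.4,-0.5],"roll":0},{"linear":[-0.7,0.4,-0.5],"roll":0},{"linear":[-0.7,0.4,-0.5],"roll":0},{"linear":[-0.7,0.4,-0.5],"roll":0},{"linear":[-0.7,0.4,-0.5],"roll":0},{"linear":[-0.7,0.4,-0.5],"roll":0},{"linear":[-0.7,0.4,-0.5],"roll":0},{"linear":[-0.7,0.4,-0.5],"roll":0}]' >/dev/null; python3 toG.py
```

```text
14.5667 [ 0.564 -0.184  0.496] [-54.1   3.5  92.3  84.9  64.4  -3.5] ang 1.06 z [ 0.975  0.185 -0.124] w 0.031 [ 1.11360644 -0.49319987 -2.55651395]
units [-4.03  1.57 -3.25] rows>= 5.0
6 0.0 [-80.  11. 110.  84.  87. -32.] 1.1
units [-7.44 -0.05  0.93] rows>= 8.0
10 0.0 [-80.  55. 123.  89.  83. -88.] 1.1
units [0.43 0.   3.47] rows>= 4.0
5 0.0 [-59.  53. 112. 108.  78. -77.] 1.1
```

```bash

python3 -m jog '[{"linear":[-0.6,0.25,-0.5],"roll":0},{"linear":[-0.7,0.25,-0.55],"roll":0},{"linear":[-0.7,0.25,-0.55],"roll":0},{"linear":[-0.7,0.25,-0.55],"roll":0},{"linear":[-0.7,0.25,-0.55],"roll":0},{"linear":[-0.6,0.25,-0.5],"roll":0}]' >/dev/null
python3 -m jog '[{"linear":[-0.8,0,0.1],"roll":0},{"linear":[-0.8,0,0.1],"roll":0},{"linear":[-0.8,0,0.1],"roll":0},{"linear":[-0.8,0,0.1],"roll":0},{"linear":[-0.8,0,0.1],"roll":0},{"linear":[-0.6,0,0.1],"roll":0},{"linear":[-0.4,0,0],"roll":0},{"linear":[0,0,0],"roll":0}]' >/dev/null; python3 toG.py
python3 - <<'E'
from h import *
cal=optics.calibration('wrist'); np.save('w2T.npy',cal['T']); a=optics.get_image('wrist')[:,:,::-1]; b=optics.get_image('scene')[:,:,::-1]
cv2.imwrite('pics/w2.png',a); cv2.imwrite('pics/s2.png',b)
cv2.imwrite('pics/v2.png',np.hstack([cv2.resize(a,(400,300)),cv2.resize(b[90:240,120:320],(400,300),interpolation=2)]))
E
```

```text
15.7333 [ 0.431 -0.273  0.15 ] [-79.2  38.9 122.9  87.6  83.1 -71.8] ang 1.18 z [ 0.974  0.186 -0.127] w 0.0309 [ 0.64575985 -0.24202868 -1.35177084]
units [ 5.02  0.05 -0.7 ] rows>= 6.0
7 0.0 [-80.  11. 110.  84.  87. -31.] 1.2
units [-7.44 -0.01  0.95] rows>= 8.0
10 0.0 [-80.  55. 123.  89.  83. -88.] 1.2
units [0.45 0.   3.47] rows>= 4.0
5 0.0 [-59.  53. 112. 108.  78. -76.] 1.2
```

View pics/v2.png

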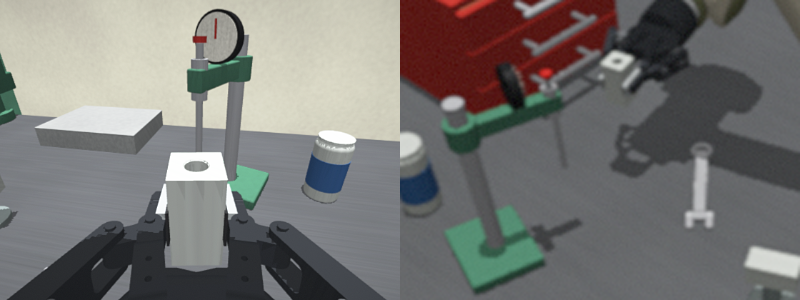

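Left (wrist view): the spacer is upright with its hole up at panel (197,165), and the pin hangs at column 199 from the sleeve. Right (scene view): the gripper is clear of the wrench, with the pin at panel (560,150). Next I refine the pin position with both views.

```bash
python3 - <<'E'
from plan import *
a=cv2.cvtColor(cv2.imread('pics/w2.png'),cv2.COLOR_BGR2GRAY).astype(float); b=cv2.cvtColor(cv2.imread('pics/s2.png'),cv2.COLOR_BGR2GRAY).astype(float)
def edges(row,lo,hi):
    g=np.gradient(row); l=lo+np.argmin(g[lo:hi]); r=lo+np.argmax(g[lo:hi]); return g,l,r
print('wrist rows'); 
for v in (145,155,165): print(v,a[v,266:294].astype(int).tolist())
for v in (185,195): print(v,a[v,266:294].astype(int).tolist())
print('sleeve col278',a[120:150,279].astype(int).tolist())
print('scene'); 
for v in (150,155,160,165,170,172,174,176,178): print(v,b[v,190:212].astype(int).tolist())
E
```

```text
wrist rows
145 [216, 216, 216, 216, 217, 218, 221, 195, 127, 105, 111, 114, 116, 115, 116, 112, 105, 112, 206, 222, 218, 218, 218, 218, 218, 217, 217, 217]
155 [214, 212, 213, 212, 214, 216, 219, 194, 127, 104, 111, 115, 116, 117, 115, 112, 103, 128, 207, 221, 217, 216, 215, 215, 213, 214, 214, 214]
165 [212, 212, 215, 215, 214, 213, 215, 193, 126, 107, 112, 114, 116, 117, 115, 108, 105, 148, 207, 217, 214, 213, 215, 215, 215, 214, 215, 215]
185 [130, 130, 129, 129, 130, 130, 130, 122, 108, 108, 113, 115, 116, 115, 113, 110, 105, 117, 129, 132, 130, 130, 130, 130, 129, 129, 129, 130]
195 [132, 131, 131, 130, 130, 131, 131, 121, 108, 109, 114, 114, 115, 115, 112, 110, 105, 117, 127, 130, 129, 129, 129, 129, 129, 129, 129, 129]
sleeve col278 [71, 71, 70, 70, 70, 68, 68, 67, 68, 64, 71, 103, 118, 118, 116, 116, 117, 116, 116, 116, 117, 115, 116, 115, 116, 115, 117, 116, 116, 116]
scene
150 [102, 102, 96, 96, 100, 97, 92, 87, 86, 95, 102, 105, 103, 102, 103, 105, 101, 103, 102, 102, 105, 102]
155 [99, 101, 102, 102, 104, 103, 101, 93, 87, 88, 95, 100, 102, 101, 102, 103, 101, 102, 104, 102, 104, 103]
160 [102, 102, 101, 100, 102, 101, 101, 99, 94, 85, 85, 94, 101, 102, 105, 105, 105, 103, 103, 104, 103, 102]
165 [105, 103, 105, 104, 107, 103, 105, 103, 101, 93, 86, 85, 93, 99, 102, 100, 101, 102, 103, 103, 102, 103]
170 [104, 106, 106, 102, 104, 104, 105, 104, 102, 97, 91, 87, 86, 95, 103, 103, 103, 103, 102, 102, 102, 102]
172 [104, 105, 106, 103, 104, 103, 104, 108, 103, 99, 96, 86, 86, 90, 99, 103, 104, 105, 104, 104, 103, 103]
174 [102, 105, 103, 103, 104, 104, 104, 104, 103, 101, 99, 98, 96, 97, 104, 102, 104, 102, 103, 104, 103, 106]
176 [105, 105, 105, 105, 103, 103, 106, 103, 105, 102, 103, 104, 103, 105, 104, 104, 103, 106, 102, 105, 104, 103]
178 [107, 107, 106, 106, 105, 105, 104, 102, 103, 107, 103, 104, 103, 103, 104, 105, 104, 105, 103, 103, 103, 105]
```

```bash
python3 - <<'E'
from plan import *
q,P,R,s=state(); C=P-.0187*R[:,2]; a=R@at; print('FK centre',C.round(4),'hole top',(C+.032*a).round(4),'axis',a.round(3))
cw=optics.calibration('wrist'); cw['T']=np.load('w2T.npy')
def con(n,uv,cal=None):
    w0=ray(n,[uv],.1,cal)[0]; w1=ray(n,[uv],.2,cal)[0]; d=(w1-w0)[:2]; d/=np.hypot(*d); nn=np.array([-d[1],d[0]]); return nn,nn@w0[:2]
A=[];B=[]
for v in (145,155,165,185,195): n,c=con('wrist',(278.4,v),cw); A.append(n);B.append(c)
for u,v in ((197.8,150),(198.7,155),(199.5,160),(200.5,165),(201.5,170)): n,c=con('scene',(u,v)); A.append(n);B.append(c)
x,res,_,_=np.linalg.lstsq(np.array(A),np.array(B),rcond=None); print('pin xy (2 views)',x.round(4),'resid mm',(1000*(np.array(A)@x-B)).round(1))
print('tip by scene',ray('scene',[(202.2,173.7)],.1)[0].round(4),'sleeve bottom by wrist',ray('wrist',[(278.4,131.)],.188,cw)[0].round(4))
g=cv2.cvtColor(cv2.imread('pics/w2.png'),cv2.COLOR_BGR2GRAY)
r=g[210:255,225:325]; ztop=(C+.032*a)[2]
m=(g[217:250,245:312]<200).astype(np.uint8); n,l,st,ce=cv2.connectedComponentsWithStats(m)
print([(st[i].tolist(),ce[i].round(1).tolist()) for i in range(1,n) if st[i][4]>20])
t=np.zeros_like(g);
for v in range(214,256,3): print(v,g[v,226:326:4].tolist())
np.save('pin.npy',x)
E
```

```text
FK centre [ 0.4134 -0.276   0.1551] hole top [ 0.4139 -0.2758  0.1871] axis [0.016 0.008 1.   ]
pin xy (2 views) [ 0.5498 -0.2534] resid mm [ 0.2  0.1  0.  -0.1 -0.2 -0.6 -0.3  0.2  0.3  0.4]
tip by scene [ 0.5508 -0.2529  0.1   ] sleeve bottom by wrist [ 0.5805 -0.2476  0.188 ]
[([13, 8, 35, 16, 416], [29.7, 15.4])]
214 [135, 134, 133, 143, 255, 255, 255, 255, 255, 255, 255, 255, 255, 255, 255, 255, 255, 255, 255, 255, 255, 165, 105, 113, 115]
217 [130, 130, 131, 195, 254, 254, 254, 254, 255, 254, 254, 254, 254, 254, 254, 254, 254, 254, 254, 254, 254, 227, 103, 114, 114]
220 [129, 128, 128, 255, 255, 254, 254, 254, 254, 254, 254, 255, 254, 254, 254, 254, 254, 254, 254, 254, 254, 255, 102, 113, 116]
223 [127, 127, 127, 255, 254, 255, 255, 254, 254, 254, 247, 252, 255, 253, 250, 255, 254, 254, 254, 254, 254, 255, 101, 113, 113]
226 [131, 131, 129, 255, 254, 254, 254, 255, 254, 253, 183, 143, 145, 145, 151, 190, 245, 254, 254, 254, 254, 255, 98, 114, 113]
229 [131, 130, 124, 255, 255, 255, 254, 254, 250, 128, 138, 143, 150, 150, 144, 131, 178, 255, 255, 254, 254, 254, 110, 114, 113]
23
[... 337 characters left out ...]
 198, 255, 255, 254, 254, 254, 254, 255, 113, 113]
241 [131, 129, 255, 254, 254, 254, 254, 254, 254, 255, 255, 255, 255, 255, 255, 254, 254, 254, 254, 255, 254, 254, 255, 109, 115]
244 [132, 132, 255, 254, 255, 254, 254, 254, 254, 254, 254, 254, 254, 254, 254, 255, 254, 254, 254, 254, 254, 255, 255, 109, 119]
247 [134, 128, 255, 254, 254, 255, 255, 254, 254, 254, 254, 254, 254, 254, 254, 254, 254, 254, 254, 254, 254, 254, 254, 152, 119]
250 [130, 122, 255, 255, 255, 255, 255, 255, 255, 255, 255, 255, 255, 255, 255, 255, 255, 255, 255, 255, 255, 255, 255, 220, 117]
253 [132, 130, 159, 155, 155, 153, 147, 146, 149, 158, 155, 149, 137, 135, 135, 140, 147, 148, 148, 140, 141, 137, 139, 126, 126]
```

```bash
python3 - <<'E'
from plan import *
q,P,R,s=state(); C=P-.0187*R[:,2]; a=R@at
cw=optics.calibration('wrist'); cw['T']=np.load('w2T.npy')
print('hole by wrist',ray('wrist',[(275,232.7)],(C+.032*a)[2],cw)[0].round(4))
e=ray('wrist',[(258,233),(293,233),(275,224.8),(275,241)],(C+.032*a)[2],cw); print('hole size',np.linalg.norm(e[0]-e[1]),np.linalg.norm(e[2]-e[3]))
# view-direction lateral unit
z=R[:,2]; h=z[:2]/np.hypot(*z[:2]); lat=np.array([-h[1],h[0]]); pin=np.array([.5502,-.2532])
print('pin-hole FK: fwd,lat',(pin-(C+.032*a)[:2])@h,(pin-(C+.032*a)[:2])@lat)
w=ray('wrist',[(275,232.7)],(C+.032*a)[2],cw)[0][:2]; print('cam',(pin-w)@h,(pin-w)@lat)
print('world z in tool',R.T@[0,0,1],'fwd in tool',R.T@np.r_[h,0],'lat in tool',R.T@np.r_[lat,0])
E
```

```text
hole by wrist [ 0.4103 -0.2771  0.1871]
hole size 0.013947436892343406 0.01254010563477492
pin-hole FK: fwd,lat 0.13815952856652058 -0.0034279023203569285
cam 0.14186651043185855 -0.0028524945790675098
world z in tool [ 0.99207596  0.00447648 -0.12555976] fwd in tool [1.25558481e-01 5.66548774e-04 9.92086058e-01] lat in tool [ 0.00451218 -0.99998982  0.        ]
```

```bash
python3 - <<'E'
from plan import *
g=cv2.cvtColor(cv2.imread('pics/s2.png'),cv2.COLOR_BGR2GRAY)
for v in range(112,134): print(v,g[v,214:246].tolist())
q,P,R,s=state(); c=P+R@np.array([-.0001,0,-.0173]); print('centre',c.round(4),'top',(c+.032*(R@at)).round(4))
E
```

```text
112 [42, 41, 42, 46, 45, 42, 40, 50, 58, 62, 59, 55, 38, 31, 38, 45, 45, 42, 42, 38, 29, 33, 31, 32, 36, 37, 40, 38, 40, 36, 41, 35]
113 [42, 38, 39, 39, 43, 40, 44, 51, 56, 62, 59, 53, 35, 26, 32, 50, 47, 37, 39, 35, 31, 29, 31, 39, 36, 39, 37, 41, 38, 38, 39, 38]
114 [64, 53, 51, 62, 66, 61, 52, 56, 58, 57, 54, 48, 48, 54, 53, 55, 50, 40, 30, 27, 24, 19, 31, 30, 31, 33, 33, 36, 36, 38, 39, 36]
115 [97, 84, 82, 92, 101, 93, 69, 55, 50, 50, 56, 88, 122, 133, 126, 108, 84, 64, 47, 27, 21, 18, 20, 27, 23, 28, 30, 30, 33, 39, 38, 33]
116 [118, 112, 112, 116, 117, 106, 80, 54, 41, 52, 96, 147, 185, 192, 187, 171, 153, 131, 101, 68, 50, 36, 26, 23, 24, 24, 23, 30, 36, 38, 39, 34]
117 [119, 124, 122, 117, 108, 96, 72, 50, 56, 96, 149, 190, 209, 214, 211, 206, 199, 187, 167, 149, 131, 101, 61, 34, 24, 22, 23, 26, 33, 35, 36, 35]
118 [122, 120, 114, 103, 90, 77, 63, 65, 101, 155, 189, 207, 211, 208, 204, 203, 205, 207, 205, 202, 189, 160, 114, 61, 31, 23, 25, 31, 32, 33, 35, 28]
119 [118, 106, 95, 84, 72, 66, 76, 108, 155, 193, 209, 206, 192, 176, 162, 163, 179, 201, 212, 215, 207, 183, 135,
[... 1475 characters left out ...]
147, 169, 163, 137, 99, 63, 47, 32, 31, 23, 40, 50, 56]
130 [68, 67, 69, 75, 80, 87, 91, 87, 89, 99, 98, 102, 100, 100, 100, 99, 97, 108, 140, 167, 168, 144, 104, 69, 46, 38, 30, 43, 55, 71, 87, 94]
131 [83, 72, 66, 67, 66, 73, 74, 76, 86, 97, 103, 100, 102, 103, 98, 99, 104, 130, 165, 172, 151, 111, 73, 53, 38, 31, 39, 65, 86, 99, 104, 107]
132 [88, 77, 67, 67, 71, 78, 77, 76, 86, 98, 102, 102, 100, 101, 100, 100, 108, 143, 168, 159, 119, 75, 56, 38, 28, 35, 58, 86, 101, 108, 108, 108]
133 [77, 69, 68, 79, 91, 95, 91, 81, 90, 99, 102, 103, 101, 101, 100, 99, 101, 126, 142, 128, 88, 50, 35, 29, 35, 52, 81, 97, 104, 105, 104, 106]
centre [ 0.4147 -0.2758  0.1548] top [ 0.4152 -0.2755  0.1868]
```

```bash
python3 - <<'E'
from plan import *
q,P,R,s=state(); z=R[:,2]; h=z[:2]/np.hypot(*z[:2]); lat=np.array([-h[1],h[0]])
w=ray('scene',[(228.3,120.2)],.187)[0]; print(w.round(4)); pin=ray('scene',[(202.2,173.7)],.1)[0][:2]
for pn in (pin,np.array([.5498,-.2534])): print((pn-w[:2])@h,(pn-w[:2])@lat)
E
```

```text
[ 0.4158 -0.2756  0.187 ]
0.13688752630463968 -0.0030448070564321784
0.135775155674285 -0.0033651644752737825
```

Scene view and arm model agree: the pin is 136.5 mm ahead and 3.3 mm to the tool's +y side. The wrist ray is slant-sensitive, so I discard its range. Now I lower the spacer and go under the pin, stopping short first.

```bash

python3 -m jog '[{"linear":[-0.5,0.08,0.06],"roll":0},{"linear":[-0.5,0,0.06],"roll":0},{"linear":[-0.5,0,0.06],"roll":0},{"linear":[-0.45,0,0.06],"roll":0},{"linear":[-0.2,0,0.03],"roll":0},{"linear":[-0.2,0,0.03],"roll":0},{"linear":[0,0,0],"roll":0}]' | head -5
python3 -m jog '[{"linear":[0.05,0,0.4],"roll":0},{"linear":[0.08,0,0.6],"roll":0},{"linear":[0.08,0,0.6],"roll":0},{"linear":[0.08,0,0.6],"roll":0},{"linear":[0.05,0,0.4],"roll":0},{"linear":[0,0,0],"roll":0}]' | head -5
cat > chk.py <<'E'
from plan import *
q,P,R,s=state(); z=R[:,2]; h=z[:2]/np.hypot(*z[:2]); lat=np.array([-h[1],h[0]])
c=P+R@np.array([-.0001,0,-.0173]); t=c+.032*(R@at); pin=np.array([.5502,-.2532])
print(s['time_s'],'centre',c.round(4),'top',t.round(4),'ang',up(R).round(2),'fwd,lat mm',(1000*(pin-t[:2])@h).round(1),(1000*(pin-t[:2])@lat).round(1),'f',np.round(s['ft_force'],1),'w',round(s['grip_width'],4),'eff',np.round(s['joint_efforts'],1))
E
python3 chk.py
```

```text
time_s: 16.42
position: [0.4325, -0.2758, 0.0578]
tool_rot: [[0.122, 0.189, 0.974], [0.029, -0.982, 0.187], [0.992, 0.005, -0.125]]
ft_force: [0.0, 0.0, -1.3]
grip_width: 0.0308
time_s: 16.92
position: [0.5374, -0.254, 0.0603]
tool_rot: [[0.12, 0.193, 0.974], [0.031, -0.981, 0.191], [0.992, 0.007, -0.123]]
ft_force: [-0.8, 0.1, -2.3]
grip_width: 0.0305
16.9167 centre [ 0.5205 -0.2573  0.0623] top [ 0.5209 -0.2569  0.0943] ang 1.06 fwd,lat mm 29.5 -1.9 f [-0.8  0.1 -2.3] w 0.0305 eff [  1.4 -45.7   0.1   1.2   3.    0.3]
```

```bash

python3 -m jog '[{"linear":[-0.05,0.05,0.2],"roll":0},{"linear":[0.05,0,0.3],"roll":0},{"linear":[0.03,0,0.23],"roll":0},{"linear":[0,0,0],"roll":0},{"linear":[0,0,0],"roll":0}]' >/dev/null; python3 chk.py
python3 - <<'E'
from h import *
a=optics.get_image('wrist')[:,:,::-1]; b=optics.get_image('scene')[:,:,::-1]
cv2.imwrite('pics/w3.png',a); cv2.imwrite('pics/s3.png',b)
cv2.imwrite('pics/v3.png',np.hstack([cv2.resize(a[130:280,180:380],(400,300),interpolation=2),cv2.resize(b[140:215,150:250],(400,300),interpolation=2)]))
E
```

```text
17.3333 centre [ 0.5473 -0.2552  0.0583] top [ 0.5478 -0.255   0.0903] ang 1.08 fwd,lat mm 2.7 1.3 f [ 0.1  0.2 -2. ] w 0.0313 eff [  0.7 -47.9  -0.7   0.9   3.2   0.1]
```

View pics/v3.png

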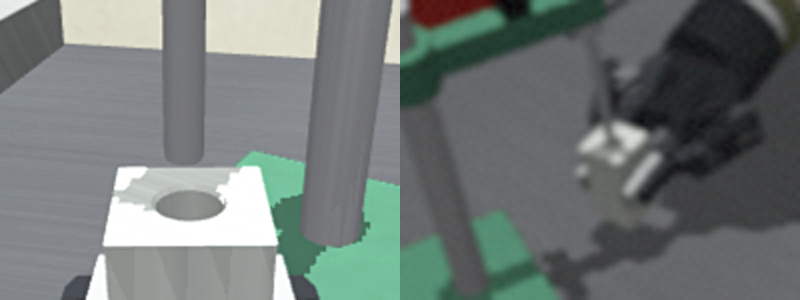

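The pin tip hangs just behind and left of the hole in the wrist view: tip at full-image (272,206), hole at (275,232). The scene view agrees. I compute the relative offset within the one camera.

```bash
python3 - <<'E'
from plan import *
q,P,R,s=state(); z=R[:,2]; h=z[:2]/np.hypot(*z[:2]); lat=np.array([-h[1],h[0]])
g=cv2.cvtColor(cv2.imread('pics/w3.png'),cv2.COLOR_BGR2GRAY).astype(int)
print('pin row190',g[190,255:290].tolist()); print('col272',g[196:226,272].tolist()); 
m=(g[222:246,245:312]<200).astype(np.uint8); n,l,st,ce=cv2.connectedComponentsWithStats(m); print([(st[i].tolist(),ce[i].round(1).tolist()) for i in range(1,n) if st[i][4]>20])
for v in (204,206.5,209):
  a=ray('wrist',[(272,v)],.100)[0]; b=ray('wrist',[(275,232.5)],.0903)[0]; print(a.round(4),b.round(4),'fwd,lat',(a-b)[:2]@h*1000,(a-b)[:2]@lat*1000)
b=cv2.cvtColor(cv2.imread('pics/s3.png'),cv2.COLOR_BGR2GRAY)
for v in range(166,186): print(v,b[v,190:216].tolist())
E
```

```text
pin row190 [133, 133, 133, 132, 133, 134, 126, 109, 110, 111, 115, 116, 118, 118, 119, 119, 119, 119, 117, 117, 116, 116, 115, 111, 109, 106, 102, 133, 139, 138, 138, 138, 138, 138, 138]
col272 [118, 118, 118, 120, 118, 118, 118, 120, 118, 119, 119, 118, 119, 119, 119, 116, 121, 150, 205, 202, 199, 198, 200, 198, 199, 204, 198, 196, 190, 156]
[([0, 0, 48, 19, 635], [26.1, 8.1])]
[ 0.5542 -0.2529  0.1   ] [ 0.5474 -0.2556  0.0903] fwd,lat 7.203508839947305 1.3296001254459313
[ 0.5519 -0.2534  0.1   ] [ 0.5474 -0.2556  0.0903] fwd,lat 4.797135264420765 1.3094924573451574
[ 0.5496 -0.2539  0.1   ] [ 0.5474 -0.2556  0.0903] fwd,lat 2.466536596555695 1.290017964703568
166 [105, 106, 105, 104, 107, 106, 100, 85, 72, 72, 78, 79, 60, 44, 46, 59, 60, 55, 56, 48, 40, 35, 40, 41, 38, 40]
167 [104, 104, 104, 104, 106, 106, 96, 80, 65, 67, 79, 80, 65, 49, 49, 54, 57, 52, 46, 40, 32, 30, 31, 37, 34, 39]
168 [103, 103, 104, 105, 105, 104, 93, 74, 58, 58, 73, 81, 69, 61, 58, 58, 57, 52, 41, 31, 22, 23, 27, 28, 30, 29]
169 [103, 105, 103, 105, 102, 103, 92, 71, 55, 51, 69, 80, 79, 77, 76, 69, 58, 47,
[... 1384 characters left out ...]
 141, 169, 173, 151, 116, 95, 89, 96, 125, 157, 172, 164, 127, 83]
181 [108, 108, 105, 108, 121, 135, 126, 108, 101, 100, 101, 104, 113, 128, 126, 113, 97, 93, 96, 120, 152, 171, 164, 135, 96, 62]
182 [107, 107, 108, 116, 142, 154, 138, 112, 101, 100, 99, 96, 100, 101, 99, 94, 92, 91, 114, 151, 171, 167, 139, 99, 65, 51]
183 [105, 105, 105, 117, 133, 140, 123, 107, 100, 103, 102, 101, 100, 100, 99, 95, 92, 100, 137, 169, 174, 148, 104, 71, 51, 42]
184 [106, 108, 106, 109, 112, 103, 94, 94, 99, 102, 104, 101, 100, 101, 100, 93, 99, 127, 160, 174, 161, 121, 77, 53, 41, 30]
185 [106, 105, 104, 105, 96, 82, 74, 90, 99, 103, 102, 101, 101, 101, 99, 97, 118, 155, 173, 163, 128, 87, 61, 44, 30, 34]
```

```bash

python3 -m jog '[{"linear":[0.01,-0.03,0.08],"roll":0},{"linear":[0,0,0],"roll":0},{"linear":[0,0,0],"roll":0}]' >/dev/null; python3 chk.py
python3 -m jog '[{"linear":[0.07,0,-0.01],"roll":0},{"linear":[0.07,0,-0.01],"roll":0},{"linear":[0.07,0,-0.01],"roll":0},{"linear":[0.07,0,-0.01],"roll":0},{"linear":[0.07,0,-0.01],"roll":0},{"linear":[0.07,0,-0.01],"roll":0},{"linear":[0,0,0],"roll":0},{"linear":[0,0,0],"roll":0}]' >/dev/null; python3 chk.py
```

```text
17.6833 centre [ 0.5503 -0.2535  0.058 ] top [ 0.5507 -0.2533  0.09  ] ang 1.08 fwd,lat mm -0.5 0.2 f [ 0.6  0.7 -2.2] w 0.0312 eff [  0.1 -47.8  -0.4   0.8   3.2   0. ]
18.35 centre [ 0.5501 -0.2535  0.0753] top [ 0.5506 -0.2533  0.1073] ang 1.08 fwd,lat mm -0.3 0.1 f [-0.3  0.7 -1.7] w 0.0309 eff [  0.  -47.6  -1.4   0.9   3.2   0. ]
```

The top is 7 mm past the tip with no push, so the pin is in the hole. I go on slowly to the bottom.

```bash

python3 -m jog '[{"linear":[0.07,0,-0.01],"roll":0},{"linear":[0.07,0,-0.01],"roll":0},{"linear":[0.07,0,-0.01],"roll":0},{"linear":[0.07,0,-0.01],"roll":0},{"linear":[0.07,0,-0.01],"roll":0},{"linear":[0,0,0],"roll":0},{"linear":[0,0,0],"roll":0}]' >/dev/null; python3 chk.py
python3 -m jog '[{"linear":[0.05,0,-0.01],"roll":0},{"linear":[0.05,0,-0.01],"roll":0},{"linear":[0,0,0],"roll":0},{"linear":[0,0,0],"roll":0}]' >/dev/null; python3 chk.py
```

```text
18.9333 centre [ 0.5498 -0.2535  0.0894] top [ 0.5503 -0.2533  0.1214] ang 1.08 fwd,lat mm -0.1 0.1 f [-0.1 -0.4 -0.5] w 0.031 eff [  0.  -47.1  -2.2   1.    3.1   0. ]
19.2667 centre [ 0.5495 -0.2535  0.0929] top [ 0.55   -0.2533  0.1248] ang 1.13 fwd,lat mm 0.2 0.1 f [ 1.7 -0.2 -6.9] w 0.0311 eff [ -0.4 -49.2  -2.4   1.2   4.2   0. ]
```

```bash

python3 -m jog '[{"linear":[0.04,0,0],"roll":0},{"linear":[0.04,0,-0.01],"roll":0},{"linear":[0.04,0,-0.01],"roll":0},{"linear":[0,0,0],"roll":0},{"linear":[0,0,0],"roll":0},{"linear":[0,0,0],"roll":0}]' >/dev/null; python3 chk.py
python3 - <<'E'
from plan import *
b=optics.get_image('scene')[:,:,::-1].copy(); w=optics.get_image('wrist')[:,:,::-1]; cv2.imwrite('pics/s4.png',b)
def red(im):
    h=cv2.cvtColor(im,cv2.COLOR_BGR2HSV).astype(int); m=((h[...,0]<8)|(h[...,0]>172))&(h[...,1]>150)&(h[...,2]>180); m[:110]=0; m[150:]=0; m[:,:175]=0; m[:,210:]=0
    return np.argwhere(m).mean(0),m.sum()
for n in ('scene0','s2','s3','s4'): print(n,red(cv2.imread(f'pics/{n}.png')))
x=np.array([.5502,-.2532]); c=optics.calibration('scene'); T=np.linalg.inv(c['T']); f=210/np.tan(np.radians(c['fov_y'])/2)
for z in (.245,.251): 
    k=T[:3,:3]@np.r_[x,z]+T[:3,3]; print(z,(f*k[:2]/k[2]+[c['cx'],c['cy']]).round(2))
cv2.imwrite('pics/v4.png',np.hstack([cv2.resize(w,(400,300)),cv2.resize(b[110:200,140:260],(400,300),interpolation=2)]))
E
```

```text
19.7667 centre [ 0.5494 -0.2535  0.098 ] top [ 0.5499 -0.2533  0.13  ] ang 1.09 fwd,lat mm 0.3 0.0 f [ 3.4 -0.1 -7.7] w 0.0308 eff [ -1.  -49.7  -2.7   1.4   4.5  -0. ]
scene0 (array([125.90909091, 192.36363636]), np.int64(11))
s2 (array([125.90909091, 192.36363636]), np.int64(11))
s3 (array([125.90909091, 192.36363636]), np.int64(11))
s4 (array([123.84615385, 192.        ]), np.int64(13))
0.245 [193.1  128.61]
0.251 [192.67 126.54]
```

View pics/v4.png

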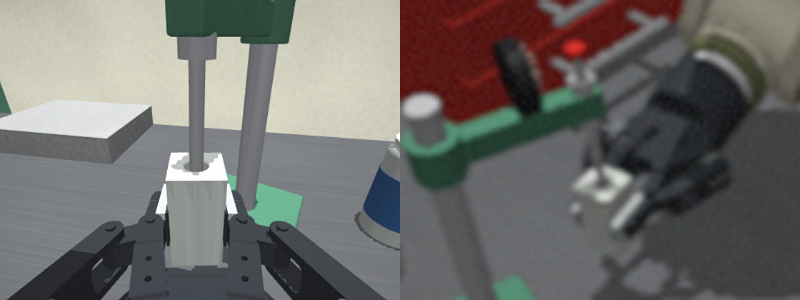

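The pin is inside the hole at panel (196,165) in the wrist view. The red knob in the scene view rose 2.06 px, and 6 mm of lift predicts 2.07 px. The spacer is upright to about 1° and firmly held, so I hand in.

```bash
python3 -c "
from rig import env; print(env.close_job())"
```

```text
the job is handed in; nothing more can be done
None
```

I handed the job in with the spacer still held, about 1° from upright, hole up, the pin bottomed in it and the plunger lifted about 6 mm; the hand-in returned no verdict. The wrist camera showed which end had the hole, so I did not try the solid end or turn the spacer over.

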